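# Raise the counterweighted guard window to its set height

## Robot

A 6-joint arm with a two-finger parallel gripper is mounted at the origin on the work surface. World frame = base frame: x ahead of the robot, y to its left, z up, the work surface at z = 0. Lengths are in m, angles in rad, forces in N, time in s.
With the tool pointing down it reaches from about 0.35 to 0.975 m from the base axis. Payload 4.9 kg.
Tool frame: the origin (TCP) lies at the very end of the fingers, on their centre line; the grasp point (between the pads) lies 19 mm behind it (ctrl.grip_point_offset is the distance from the TCP to the grasp point, in m); z points along the fingers, y is the line along which they close (so a half turn about z gives the same grasp; the last joint's range is limited). The gripper opens to 85 mm and grips with 20 to 120 N. Pads are 22 mm wide; open, the fingers measure 114 mm over their backs; the gripper's body (76 mm by 85 mm) begins 54 mm behind the grasp point. The pads swing forward as they close: fully open they stand 13 mm farther back than shut.
Start: joints at [1.08, 0.053, 1.613, -0, 1.476, -0.119], TCP at [0.227, 0.582, 0.231] pointing down, gripper open.
Joint ranges: [-3.01, 3.01], [-1.01, 2.22], [0.06, 2.58], [-1.02, 4.17], [0.09, 2.62], [-3.14, 3.14]. Speed limits (rad/s): [2.57, 2.57, 3.14, 3.14, 3.14, 3.14].

## Interface

Orientations are given as a rotation vector (axis times angle).
In Python, from station import ctrl gives the robot as it stands.
- The arm moves only by the tool send_rows, never from a script. Its argument "rows" is a list of rows, each a list of 3 entries, a list of its own where there are three numbers: the finger opening in cm, from 0 to 8.54, then the shift along the tool's x, y, z in cm, then the turn about the tool's z in degrees. A call has 1 to 10 rows; each row shifts and turns the commanded pose from where the row before left it, along the tool's axes as they then stand; what a row does not reach is not made up. A row lasts 1/8 s, in which the tool goes at most 62.5 mm and 10.7 degrees, less where a joint would pass 70% of its speed; a pose out of reach is approached as far as the arm can. A call with a gripper value outside its range is refused whole. The fingers move at their own pace and stop on an object; "newtons" is the grip in N (left out, the last holds). Time passes only in rows, so rows that do not move let the fingers close. It gives the time, the measured TCP pose, the force, the opening and the grip force at its end, in the units of the state.
- ctrl.get_obs(): the state, without advancing time (a new reading comes with each control period).
- ctrl.get_image(name): name is "side" or "top" or "wrist"; returns a dict with "frame" (400x640x3 uint8, red, green, blue), "range_z" (400x640 float32, m along the optical axis (not along the pixel's ray), 0 where there is no reading), "fx", "fy", "cx", "cy" (pixels), "cam_to_world" (4x4, takes a point from camera to world coordinates). Camera axes: x right, y down, z forward; pixel columns grow to the right and rows downward; lengths in m; the calibration is good to about 2 mm. A picture is of the moment at which its call begins.
- ctrl.finish_job(): hands the job in; it is judged then, once.
The state is a dict: "t": time; "q": joint angles; "dq": joint speeds; "effort": joint torques, N m; "tool_pos": TCP position; "tool_rot": TCP orientation; "contact_force": force on the tool from outside, world axes, zero at the start; "wrist_torque": the same for the moment, N m; "opening": finger opening in m; "grip_force": force on a finger pad.
Only numpy, scipy, OpenCV 4.12 (cv2) and the standard library are available. Lean on these libraries where they do the work, as an engineer would, in place of code of your own. Each camera call takes 0.05 s, during which the arm holds its last target. There are 200 camera calls.

## Task

Slide the orange-framed guard window of the torque tester up its sloping rails by pushing, only from beneath the lip along its lower edge and with the fingertips, without gripping it, until the red pointers at the ends of the lip stand inside the yellow bands on the rails. Then take the hand away and leave the window standing there; the counterweights and rail friction keep it where it is left. Leave the loose parts on the bench and the yellow bands where they are.

Things in the scene. Friction and masses are not known exactly. Their poses are not given: they have to be found in the camera images.
- stand: Fixed torque tester stand: plinth 310 deep x 400 wide x 60 mm high, two aluminium rails 36 mm wide at y = +-170 mm, 420 mm long, rising from its front top edge and leaning 40 degrees back from vertical: up-slope is (0.643, 0, 0.766) in this frame. Origin: middle of the plinth's front edge at bench level; x level from front to rear, y left, z up. Place and yaw (to 0.22 rad) vary.
- sash (a joint): Travel of the window up the slope in m: 0 lowest, 0.18 top stop; starts between 0 and 0.04. Clear pane 300 wide x 185 mm tall in an orange frame, nearly balanced by counterweights hidden in the rear posts; about 3 to 5 N along the slope moves it either way, and it stays where it is left, without coasting.
- lip_under (a point): Moves with the window: middle of the flat underside of its orange lip (290 mm wide, 10 thick, standing 44 mm out from the pane), half-way out. Axes: z up the slope (the travel), x square into the window (40 degrees below level), y left along the lip. Above the lip the frame tapers back to the pane over 90 mm. Below the lip it is clear for 45 mm down the slope; a fixed apron lies 11 mm behind the plane of the pane.
- mark (a joint): Position of the two yellow bands along the rails in m, on the scale of sash: when sash equals mark the pointers stand at the middle of the bands. Between 0.060 and 0.150, fixed during the job. Each band is a stiff clip 40 mm wide, 22 mm tall along the slope and 3 mm thick.
- pointer (a point): Outer part of the right-hand (-y) red pointer, a tab 8 mm tall at the end of the lip that moves with the window over the rail's front face (the left one is its mirror image). Axes as lip_under.
- band (a point): Middle of the right-hand yellow band on the rail, where the right-hand pointer must come. Axes as lip_under: z up the slope.
- nut_center (a point): Loose dark grey tungsten carbide hex test nut, 32 mm across flats, 20 mm high; point half-way up. A bystander, as are the three below: the four stand on the bench about 85 mm ahead of the plinth's front in a changing order, their centres 95 mm or more to the left or right of the stand's middle.
- sleeve_center (a point): Loose pale blue rubber grip sleeve standing upright, 34 mm diameter, 75 mm high; point half-way up.
- wrench_head_center (a point): Loose chrome flex-head wrench head lying flat, drive square up, 82 x 42 mm, 38 mm high; point at its middle, 12 mm up.
- reducer_center (a point): Loose aluminium square drive reducer, 25 mm square, 41 mm high with its upper square; point 20 mm up.

How it is judged:
By the outcome, as a careful person would: the job done as asked, in the order asked, and still so for the second after the job is handed in, with the robot touching nothing.
It also fails if it takes over 38 s, if anything falls off the work surface, if the arm or the gripper's body presses on something with over 40 N, if the wrist force passes 120 N, or if a joint passes its speed limit or range.

## Working session

There is one attempt and no reset: what is moved stays moved. The work goes in short steps, Python scripts to look and compute and a tool call to move; the robot and the scene stay as the last step left them, time stands still between calls to the robot, and variables do not carry over. Pictures are saved under pics/ and viewed, at most 10 in all, crops included, and the job is handed in when it is done.

Besides the shell and the picture viewer there is one more tool, called after "Request:" as name(argument=value, ...) on one line, values as JSON. send_rows: Moves the arm, as the interface text tells. Its arguments: {"type":"object","properties":{"rows":{"type":"array","items":{"type":"array"}},"newtons":{"type":"number"}},"required":["rows"]}

```bash
ls; mkdir -p pics
python3 - <<'E'
from station import ctrl
import cv2,numpy as np
o=ctrl.get_obs(); print({k:np.round(v,3) for k,v in o.items()})
for n in ("side","top"):
    d=ctrl.get_image(n); cv2.imwrite(f"pics/{n}0.png",d["frame"][:,:,::-1])
    np.savez(f"pics/{n}0.npz",**d)
    print(n,d["fx"],d["cx"],d["cy"],np.round(d["cam_to_world"],3).tolist())
E
```

```text
pics
{'t': np.float64(0.0), 'q': array([ 1.08 ,  0.053,  1.614,  0.   ,  1.476, -0.119]), 'dq': array([-0.001, -0.002,  0.001, -0.002,  0.003,  0.   ]), 'effort': array([ 0.0000e+00, -3.9368e+01, -3.7018e+01, -0.0000e+00,  7.0000e-03,
       -0.0000e+00]), 'tool_pos': array([0.227, 0.582, 0.23 ]), 'tool_rot': array([-5.810e-01, -3.087e+00,  3.000e-03]), 'contact_force': array([-0.964, -0.62 , -0.014]), 'wrist_torque': array([ 0.014, -0.055,  0.002]), 'grip_force': np.float64(0.0), 'opening': np.float64(0.086)}
side 517.0719102654606 318.9509596888801 203.90998078013206 [[0.997, -0.061, 0.041, 0.47], [-0.072, -0.732, 0.678, -0.643], [-0.011, -0.679, -0.734, 0.837], [0.0, 0.0, 0.0, 1.0]]
top 397.56906653971976 315.4443980536434 202.359161788985 [[0.009, -0.998, 0.058, 0.484], [-1.0, -0.009, 0.004, 0.049], [-0.004, -0.058, -0.998, 0.869], [0.0, 0.0, 0.0, 1.0]]
```

View pics/side0.png

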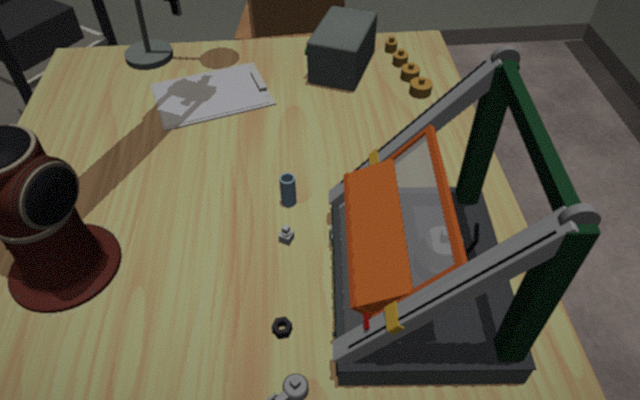

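View pics/top0.png

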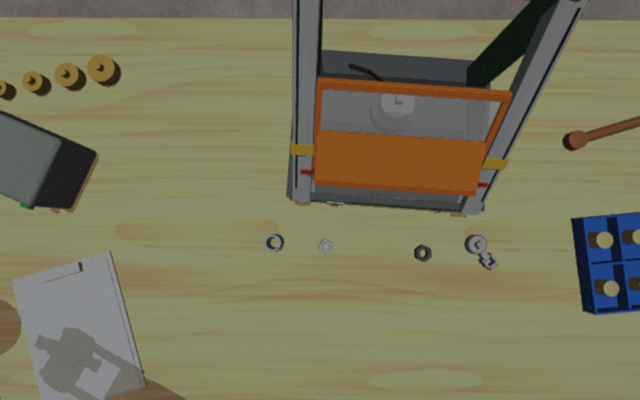

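The side view shows the orange lip facing the robot, with yellow bands near (375,158) and (393,317) and the right red pointer at (366,322). The top view shows bands at (302,150) and (495,163), red pointers at (307,172) and (482,185), and the loose parts along row 245.

```bash
cat > h.py <<'E'
import numpy as np,cv2
def load(n): return dict(np.load(f"pics/{n}.npz"))
def pts(d,m):
    v,u=np.nonzero(m&(d["range_z"]>0)); z=d["range_z"][v,u]
    P=np.c_[(u-d["cx"])/d["fx"]*z,(v-d["cy"])/d["fy"]*z,z,np.ones_like(z)]
    return u,v,(P@d["cam_to_world"].T)[:,:3]
def mask(d,c):
    h=cv2.cvtColor(d["frame"],cv2.COLOR_RGB2HSV).astype(int);H,S,V=h[...,0],h[...,1],h[...,2]
    return {"red":((H<4)|(H>174))&(S>170)&(V>70),"yellow":(H>19)&(H<28)&(S>170)&(V>90),"orange":(H>=5)&(H<15)&(S>190)&(V>90)}[c]
def blobs(d,c,amin=8):
    n,l,s,ce=cv2.connectedComponentsWithStats(mask(d,c).astype(np.uint8))
    for i in range(1,n):
        if s[i,4]>=amin:
            u,v,P=pts(d,l==i)
            if len(P): yield c,s[i],ce[i],P
E
python3 - <<'E'
from h import *
for n in ("side0","top0"):
    d=load(n)
    for c in ("red","yellow","orange"):
        for c,s,ce,P in blobs(d,c): print(n,c,s,ce.round(1),np.median(P,0).round(4),P.min(0).round(3),P.max(0).round(3))
    if n=="top0":
        for nm,(u,v) in dict(sleeve=(275,243),red=(326,246),nut=(423,253),wr=(476,244),plL=(296,200),plR=(470,212)).items():
            m=np.zeros((400,640),bool);m[v-3:v+4,u-3:u+4]=1;P=pts(d,m)[2];print(nm,P.mean(0).round(3),P.max(0).round(3))
E
```

```text
side0 red [364 313   5  16  68] [365.9 320.1] [ 0.5622 -0.2462  0.1427] [ 0.558 -0.26   0.128] [ 0.569 -0.232  0.146]
side0 yellow [369 151   9  14  72] [373.2 157.4] [0.618  0.0782 0.1768] [0.611 0.058 0.167] [0.624 0.095 0.183]
side0 yellow [385 302  16  29 220] [391.1 316.3] [ 0.5951 -0.2618  0.175 ] [ 0.587 -0.282  0.166] [ 0.605 -0.239  0.184]
side0 orange [ 344  126  123  182 5653] [389.8 228.9] [ 0.6063 -0.1213  0.1836] [ 0.541 -0.245  0.062] [0.783 0.054 0.275]
side0 orange [371 308  13   8  21] [377.1 311.8] [ 0.581  -0.2347  0.143 ] [ 0.573 -0.237  0.133] [ 0.59  -0.233  0.154]
top0 red [301 170  13   4  38] [307.4 171.6] [0.5814 0.0661 0.1424] [0.579 0.057 0.14 ] [0.585 0.079 0.146]
top0 red [479 183   8   3  20] [482.1 184.2] [ 0.5614 -0.2524  0.1434] [ 0.56 -0.26  0.14] [ 0.563 -0.246  0.147]
top0 yellow [291 142  23  14 210] [301.6 149.3] [0.6171 0.0777 0.1756] [0.608 0.057 0.165] [0.629 0.096 0.184]
top0 yellow [482 158  27  11 206] [494.6 163.4] [ 0.595  -0.2617  0.1755] [ 0.587 -0.283  0.166] [ 0.602 -0.241  0.185]
top0 orange [ 313   78  199  118 8465] [401.3 144.2] [ 0.6111 -0.0911  0.1854] [ 0.54  -0.248  0.134] [0.712 0.057 0.273]
sleeve [0.444 0.14  0.003] [0.451 0.146 0.075]
red [0.441 0.029 0.038] [0.447 0.036 0.047]
nut [ 0.426 -0.18   0.006] [ 0.433 -0.17   0.024]
wr [ 0.447 -0.284  0.032] [ 0.454 -0.28   0.042]
plL [0.535 0.093 0.047] [0.54  0.102 0.08 ]
plR [ 0.513 -0.264  0.055] [ 0.519 -0.249  0.081]
```

Request:
send_rows(rows=[[0,[0,0,-6],-8.8],[0,[0,0,-6],-8.8],[0,[0,0,-6],0],[0,[0,0,-6],0],[0,[0,0,-6],0]], newtons=20)

```text
t: 0.72
tool_pos: [0.2269, 0.582, 0.5327]
tool_rot: [-0.102, -3.14, 0.001]
contact_force: [1.4, 0.4, 0.4]
opening: -0.0
grip_force: 0.0
```

Request:
send_rows(rows=[[0,[-2.4,-5.4,0],0],[0,[-2.4,-5.4,0],0],[0,[-2.4,-5.4,0],0],[0,[-2.4,-5.4,0],0],[0,[-2.4,-5.4,0],0],[0,[-2.4,-5.4,0],0],[0,[-2.4,-5.4,0],0],[0,[-2.4,-5.4,0],0],[0,[-2.4,-5.4,0],0],[0,[-2.4,-5.4,0],0]])

```text
t: 1.98
tool_pos: [0.4319, 0.026, 0.531]
tool_rot: [-0.102, -3.14, -0.0]
contact_force: [0.9, 0.1, -0.0]
opening: -0.0003
grip_force: 0.0
```

```bash
cat >> h.py <<'E'
from scipy.spatial.transform import Rotation as Ro
def st():
    from station import ctrl
    o=ctrl.get_obs();R=Ro.from_rotvec(o["tool_rot"]).as_matrix()
    print("t",o["t"].round(2),"p",o["tool_pos"].round(4),"q",o["q"].round(3),"F",o["contact_force"].round(1),"op",round(float(o["opening"]),3));print("xyz tool axes",R.T.round(3).tolist())
YAW=-0.065
c,s=np.cos(YAW),np.sin(YAW);YA=np.array([-s,c,0]);t=np.radians(40)
S=np.array([np.sin(t)*c,np.sin(t)*s,np.cos(t)]);N=np.array([-np.cos(t)*c,-np.cos(t)*s,np.sin(t)])  # upslope, outward
E
python3 - <<'E'
from h import *
st()
B=np.array([.606,-.092,.1755])
for n in ("side0","top0"):
    for c in ("red","yellow","orange"):
        for c,s,ce,P in blobs(load(n),c,18):
            Q=(P-B)@np.c_[S,N,YA]; print(n,c,len(Q),"s,n,y med",np.median(Q,0).round(4),"5%",np.percentile(Q,3,0).round(4),"95%",np.percentile(Q,97,0).round(4))
            if c=="orange" and len(Q)>999:
                for lo in np.arange(-.09,.02,.01):
                    k=(Q[:,0]>lo)&(Q[:,0]<lo+.01)
                    if k.sum()>5: print("  s",lo.round(3),k.sum(),np.percentile(Q[k,1],[5,50,95]).round(4))
E
```

```text
Traceback (most recent call last):
  File "h.py", line 20, in st
    print("t",o["t"].round(2),"p",o["tool_pos"].round(4),"q",o["q"].round(3),"F",o["contact_force"].round(1),"op",round(float(o["opening"]),3));print("xyz tool axes",R.T.round(3).tolist())
              ^^^^^^^^^^^^
AttributeError: 'float' object has no attribute 'round'
```

```bash
sed -i 's/o\["t"\].round(2)/round(float(o["t"]),2)/' h.py
python3 - <<'E'
from h import *
st()
B=np.array([.606,-.092,.1755])
for n in ("side0","top0"):
    for c in ("red","yellow","orange"):
        for c,s,ce,P in blobs(load(n),c,18):
            Q=(P-B)@np.c_[S,N,YA]; print(n,c,len(Q),"s,n,y med",np.median(Q,0).round(4),"5%",np.percentile(Q,3,0).round(4),"95%",np.percentile(Q,97,0).round(4))
            if c=="orange" and len(Q)>999:
                for lo in np.arange(-.09,.02,.01):
                    k=(Q[:,0]>lo)&(Q[:,0]<lo+.01)
                    if k.sum()>5: print("  s",lo.round(3),k.sum(),np.percentile(Q[k,1],[5,50,95]).round(4))
E
```

```text
t 1.98 p [0.4319 0.026  0.531 ] q [-0.112 -0.396  1.517  0.     2.021 -1.618] F [ 0.9  0.1 -0. ] op -0.0
xyz tool axes [[-0.998, 0.065, 0.0], [0.065, 0.998, 0.0], [0.0, 0.0, -1.0]]
side0 red 68 s,n,y med [-0.0466  0.0046 -0.1568] 5% [-0.051  -0.0032 -0.1701] 95% [-0.0442  0.0066 -0.1436]
side0 yellow 72 s,n,y med [ 0.0014 -0.0003  0.1706] 5% [-0.0072 -0.0014  0.1543] 95% [0.0091 0.0013 0.1833]
side0 yellow 218 s,n,y med [-0.0004 -0.0005 -0.1701] 5% [-0.01   -0.003  -0.1889] 95% [ 0.0094  0.0009 -0.1504]
side0 orange 5629 s,n,y med [ 0.0071  0.0043 -0.0292] 5% [-0.0463 -0.0127 -0.1428] 95% [0.1313 0.0306 0.1392]
  s -0.06 18 [0.0289 0.0297 0.0304]
  s -0.05 579 [0.0258 0.0297 0.0316]
  s -0.04 447 [0.021  0.0242 0.027 ]
  s -0.03 465 [0.0164 0.0193 0.0224]
  s -0.02 499 [0.0119 0.0147 0.0177]
  s -0.01 466 [0.007  0.0098 0.0129]
  s -0.0 486 [0.0022 0.0054 0.0084]
  s 0.01 486 [-0.0026  0.0005  0.0037]
side0 orange 21 s,n,y med [-0.035  -0.0084 -0.1441] 5% [-0.0468 -0.0096 -0.1457] 95% [-0.022  -0.0074 -0.1423]
top0 red 38 s,n,y med [-0.0468  0.0055  0.1562] 5% [-0.0499  0.0028  0.147 ] 95% [-0.0443  0.0074  0.1691]
top0 red 20 s,n,y med [-0.0461  0.0058 -0.1629] 5% [-0.0497  0.0037 -0.1702] 95% [-0.044   0.0074 -0.1573]
top0 yellow 209 s,n,y med [1.000e-04 1.000e-04 1.701e-01] 5% [-0.0105 -0.0015  0.1505] 95% [0.0094 0.002  0.1881]
top0 yellow 206 s,n,y med [-0.0003 -0.     -0.1702] 5% [-0.0101 -0.0016 -0.1885] 95% [ 0.0091  0.0019 -0.1519]
top0 orange 8429 s,n,y med [0.0104 0.0028 0.0016] 5% [-0.0471 -0.0128 -0.1443] 95% [0.1313 0.0312 0.1445]
  s -0.06 75 [0.0295 0.0308 0.0318]
  s -0.05 794 [0.0261 0.0304 0.0324]
  s -0.04 626 [0.0214 0.0245 0.0274]
  s -0.03 628 [0.0163 0.0198 0.0231]
  s -0.02 676 [0.012  0.0152 0.0182]
  s -0.01 678 [0.007  0.0103 0.0134]
  s -0.0 712 [0.0023 0.0055 0.0088]
  s 0.01 741 [-0.0028  0.0008  0.0042]
```

Request:
send_rows(rows=[[0,[0,-5,-3],0],[0,[0,0,-6],0],[0,[0,0,-6],0],[0,[0,0,-6],0],[0,[0,0,-6],0]])

```text
t: 2.6
tool_pos: [0.428, -0.022, 0.803]
tool_rot: [0.102, 3.14, -0.0]
contact_force: [1.2, -0.8, 1.1]
opening: 0.0002
grip_force: 0.0
```

```bash
python3 -c "
from h import *
st()"
```

```text
t 2.6 p [ 0.428 -0.022  0.803] q [-0.225 -0.073  0.742 -0.     2.473 -1.731] F [ 1.2 -0.8  1.1] op 0.0
xyz tool axes [[-0.998, 0.065, -0.0], [0.065, 0.998, -0.0], [0.0, -0.0, -1.0]]
```

Request:
send_rows(rows=[[0,[0,3.5,-3],0],[0,[0,3.5,-3],0],[0,[0,0,-4],0],[0,[0,0,-4],0],[0,[0,0,-4],0],[0,[0,0,0],0]])

```text
t: 3.35
tool_pos: [0.4195, 0.0467, 0.8963]
tool_rot: [0.1, 3.052, -0.002]
contact_force: [-0.7, 0.8, 0.9]
opening: 0.0
grip_force: 0.0
```

```bash
python3 -c "
from h import *
st()"
```

```text
t 3.35 p [0.4195 0.0467 0.8963] q [-0.067  0.111  0.323  0.003  2.619 -1.57 ] F [-0.7  0.8  0.9] op 0.0
xyz tool axes [[-0.994, 0.065, -0.088], [0.065, 0.998, 0.001], [0.087, -0.004, -0.996]]
```

Request:
send_rows(rows=[[0,[0,0,6],0],[0,[0,0,0],0]])

```text
t: 3.6
tool_pos: [0.4309, 0.046, 0.8367]
tool_rot: [0.101, 3.077, -0.001]
contact_force: [1.2, -0.3, -0.4]
opening: 0.0003
grip_force: 0.0
```

```bash
python3 -c "
from h import *
st()"
```

```text
t 3.6 p [0.4309 0.046  0.8367] q [-0.067 -0.028  0.623  0.003  2.484 -1.57 ] F [ 1.2 -0.3 -0.4] op 0.0
xyz tool axes [[-0.996, 0.065, -0.062], [0.065, 0.998, 0.001], [0.062, -0.003, -0.998]]
```

Request:
send_rows(rows=[[0,[-6,0,0],0],[0,[-6,0,0],0],[0,[-6,0,0],0],[0,[-6,0,0],0],[0,[-6,0,0],0],[0,[-6,0,0],0],[0,[-6,0,0],0],[0,[-6,0,0],0]])

```text
t: 4.6
tool_pos: [0.6495, 0.0077, 0.7465]
tool_rot: [-0.096, -3.021, -0.042]
contact_force: [0.4, 0.5, -0.0]
opening: -0.0002
grip_force: 0.0
```

```bash
python3 -c "
from h import *
st()"
```

```text
t 4.6 p [0.6495 0.0077 0.7465] q [-0.111  0.587  0.055  0.037  2.619 -1.587] F [ 0.4  0.5 -0. ] op -0.0
xyz tool axes [[-0.991, 0.062, 0.119], [0.065, 0.998, 0.024], [-0.117, 0.032, -0.993]]
```

Request:
send_rows(rows=[[0,[4,0,-4.5],0],[0,[4,0,-4.5],0],[0,[4,0,-4.5],0],[0,[4,0,-4.5],0],[0,[4,0,-4.5],0],[0,[4,0,-4.5],0],[0,[4,0,-4.5],0],[0,[4,0,-4.5],0]])

```text
t: 5.6
tool_pos: [0.4168, 0.0323, 0.9492]
tool_rot: [0.097, 2.88, -0.0]
contact_force: [-0.1, -0.4, 0.4]
opening: -0.0
grip_force: 0.0
```

```bash
python3 -c "
from h import *
st()"
```

```text
t 5.6 p [0.4168 0.0323 0.9492] q [-0.115  0.208  0.055  0.042  2.619 -1.58 ] F [-0.1 -0.4  0.4] op -0.0
xyz tool axes [[-0.964, 0.066, -0.257], [0.066, 0.998, 0.008], [0.257, -0.009, -0.966]]
```

Request:
send_rows(rows=[[0,[2.2,0,-5.7],0],[0,[2.2,0,-5.7],0],[0,[2.2,0,-5.7],0],[0,[2.2,0,-5.7],0],[0,[2.2,0,-5.7],0],[0,[2.2,0,-5.7],0],[0,[2.2,0,-5.7],0],[0,[2.2,0,-5.7],0]])

```text
t: 6.6
tool_pos: [0.1519, 0.0755, 1.0354]
tool_rot: [0.096, 2.6, -0.039]
contact_force: [0.7, 0.1, 1.1]
opening: -0.0002
grip_force: 0.0
```

```bash
python3 -c "
from h import *
st()"
```

```text
t 6.6 p [0.1519 0.0755 1.0354] q [ 0.486 -0.077  0.055 -0.597  2.62  -1.612] F [0.7 0.1 1.1] op -0.0
xyz tool axes [[-0.855, 0.061, -0.514], [0.076, 0.997, -0.009], [0.512, -0.047, -0.857]]
```

Request:
send_rows(rows=[[0,[-3.4,0,5],0],[0,[-3.4,0,5],0],[0,[-3.4,0,5],0],[0,[-3.4,0,5],0],[0,[-3.4,0,5],0],[0,[-3.4,0,5],0],[0,[-3.4,0,5],0],[0,[-3.4,0,5],0],[0,[-3.4,0,5],0]])

```text
t: 7.72
tool_pos: [0.6312, 0.0368, 0.821]
tool_rot: [0.089, 2.592, -0.054]
contact_force: [0.8, 0.2, -0.0]
opening: 0.0
grip_force: 0.0
```

```bash
python3 -c "
from h import *
st()"
```

```text
t 7.72 p [0.6312 0.0368 0.821 ] q [-0.044  0.021  0.7   -0.035  1.873 -1.566] F [ 0.8  0.2 -0. ] op 0.0
xyz tool axes [[-0.852, 0.053, -0.521], [0.074, 0.997, -0.021], [0.519, -0.057, -0.853]]
```

Request:
send_rows(rows=[[0,[-5.1,0,3.1],0],[0,[-5.1,0,3.1],0],[0,[-5.1,0,3.1],0],[0,[-5.1,0,3.1],0],[0,[-5.1,0,3.1],0],[0,[-5.1,0,3.1],0]])

```text
t: 8.48
tool_pos: [0.9102, 0.0072, 0.7351]
tool_rot: [0.083, 2.517, -0.05]
contact_force: [-0.9, -0.5, 1.4]
opening: 0.0
grip_force: 0.0
```

```bash
python3 -c "
from h import *
st()"
```

```text
t 8.47 p [0.9102 0.0072 0.7351] q [-0.069  0.675  0.055 -0.015  1.788 -1.582] F [-0.9 -0.5  1.4] op 0.0
xyz tool axes [[-0.81, 0.048, -0.584], [0.071, 0.997, -0.017], [0.582, -0.055, -0.811]]
```

Request:
send_rows(rows=[[0,[-6,0,-0.8],0],[0,[-6,0,-0.8],0],[0,[-6,0,-0.8],0],[0,[-6,0,-0.8],0],[0,[-6,0,-0.8],0],[0,[-6,0,-0.8],0]])

```text
t: 9.22
tool_pos: [0.9348, -0.0092, 0.799]
tool_rot: [0.069, 2.293, -0.042]
contact_force: [-0.2, 0.4, -0.2]
opening: 0.0002
grip_force: 0.0
```

```bash
python3 -c "
from h import *
st()"
```

```text
t 9.22 p [ 0.9348 -0.0092  0.799 ] q [-0.095  0.644  0.055  0.018  1.595 -1.597] F [-0.2  0.4 -0.2] op 0.0
xyz tool axes [[-0.661, 0.036, -0.75], [0.064, 0.998, -0.008], [0.748, -0.053, -0.662]]
```

Request:
send_rows(rows=[[0,[-6,0,-0.8],0],[0,[-6,0,-0.8],0],[0,[5,0,-3.5],0],[0,[5,0,-3.5],0],[0,[4,0,-4.5],0],[0,[4,0,-4.5],0],[0,[4,0,-4.5],0],[0,[4,0,-4.5],0]])

```text
t: 10.22
tool_pos: [0.6116, 0.0067, 0.7951]
tool_rot: [0.064, 2.218, -0.042]
contact_force: [-0.5, -0.6, -0.2]
opening: 0.0
grip_force: 0.0
```

```bash
cat >> h.py <<'E'
B=np.array([.606,-.092,.1755])
def go(s,n,y,pr=True):
    from station import ctrl
    st();o=ctrl.get_obs();R=Ro.from_rotvec(o["tool_rot"]).as_matrix();p=o["tool_pos"]
    T=B+S*s+N*n+YA*y;print("target",T.round(3),"now s,n,y",((p-B)@np.c_[S,N,YA]).round(4),"tool shift cm",(R.T@(T-p)*100).round(2),"tool z in s,n,y",(np.array([S,N,YA])@R[:,2]).round(3))
E
python3 -c "
from h import *
go(-.078,.12,0)"
```

```text
t 10.22 p [0.6116 0.0067 0.7951] q [-0.136 -0.342  1.204  0.057  1.357 -1.634] F [-0.5 -0.6 -0.2] op 0.0
xyz tool axes [[-0.602, 0.032, -0.798], [0.061, 0.998, -0.007], [0.796, -0.053, -0.603]]
target [ 0.464 -0.083  0.193] now s,n,y [0.4742 0.3989 0.0988] tool shift cm [56.63 -9.42 25.08] tool z in s,n,y [ 0.051 -0.999 -0.001]
```

Request:
send_rows(rows=[[0,[5.6,-0.94,1.5],0],[0,[5.6,-0.94,1.5],0],[0,[5.6,-0.94,1.5],0],[0,[5.6,-0.94,1.5],0],[0,[5.6,-0.94,1.5],0],[0,[5.6,-0.94,1.5],0],[0,[5.6,-0.94,1.5],0],[0,[5.6,-0.94,1.5],0],[0,[5.6,-0.94,1.5],0],[0,[0,0,0],0]])

```text
t: 11.48
tool_pos: [0.4712, -0.0834, 0.3132]
tool_rot: [0.066, 2.263, -0.03]
contact_force: [1.0, -0.2, -0.4]
opening: 0.0002
grip_force: 0.0
```

Run:
```python
from h import *
go(-.078,.08,0)
```

```text
t 11.47 p [ 0.4712 -0.0834  0.3132] q [-0.553 -1.01   2.381  0.448  1.005 -2.155] F [ 1.  -0.2 -0.4] op 0.0
xyz tool axes [[-0.638, 0.038, -0.769], [0.058, 0.998, 0.001], [0.768, -0.044, -0.639]]
target [ 0.495 -0.085  0.167] now s,n,y [ 0.0187  0.192  -0.0002] tool shift cm [ 9.720e+00 -1.000e-02  1.115e+01] tool z in s,n,y [ 0.005 -1.     0.006]
```

```bash
cat > ik.py <<'E'
from h import *
from scipy.optimize import least_squares
D=np.array([[1.08,.053,1.613,0,1.476,-.119,.227,.582,.231],[-.112,-.396,1.517,0,2.021,-1.618,.4319,.026,.531],[-.225,-.073,.742,0,2.473,-1.731,.428,-.022,.803],
[-.067,.111,.323,.003,2.619,-1.57,.4195,.0467,.8963],[-.069,.675,.055,-.015,1.788,-1.582,.9102,.0072,.7351],[-.044,.021,.7,-.035,1.873,-1.566,.6312,.0368,.821],
[.486,-.077,.055,-.597,2.62,-1.612,.1519,.0755,1.0354],[-.553,-1.01,2.381,.448,1.005,-2.155,.4712,-.0834,.3132],[-.136,-.342,1.204,.057,1.357,-1.634,.6116,.0067,.7951]])
r=lambda a,q:Ro.from_euler(a,q).as_matrix()
def fk(q,P,sg):
    a,h,d,L1,e,L2,Lt=P
    R1=r('z',q[0]);R2=R1@r('y',q[1]);R3=R2@r('y',q[2]);R4=R3@r('z',sg*q[3]);R5=R4@r('y',q[4])
    return R1@[a,d,h]+R2@[0,0,L1]+R3@[e,0,L2]+R5@[0,0,Lt],R5
best=min((least_squares(lambda P:np.ravel([fk(x[:6],P,sg)[0]-x[6:] for x in D]),[0,.3,.07,.4,0,.4,.25]) for sg in(1,-1)),key=lambda s:s.cost)
sg=min((1,-1),key=lambda g:sum(np.sum((fk(x[:6],best.x,g)[0]-x[6:])**2) for x in D))
P=best.x
lo=[-3,-1.0,.08,-1,.1];hi=[3,2.2,2.57,4.1,2.6]
def ik(p,z):
    f=lambda q:np.r_[(fk(q,P,sg)[0]-p)*10,fk(q,P,sg)[1][:,2]-z]
    return least_squares(f,[-.4,-.9,2.3,.4,1.0],bounds=(lo,hi))
if __name__=="__main__":
    print("rms",np.sqrt(2*best.cost/len(D)),P.round(3),sg)
    for tilt in(50,53):
        T=np.radians(tilt);z=np.array([np.sin(T)*c,np.sin(T)*s,-np.cos(T)])
        for y in(0,.05,.08):
            for S0,n in((-.08,.10),(-.08,.05),(-.078,.003),(-.02,.003)):
                g=ik(B+S*S0+N*n+YA*y,z);print(tilt,y,S0,n,"err",g.fun.round(3),g.x.round(2))
E
python3 ik.py
```

```text
rms 0.0003289407056274116 [-0.     0.238  0.074  0.426  0.096  0.61   0.279] 1
50 0 -0.08 0.1 err [ 0. -0.  0. -0.  0. -0.] [-0.53 -0.92  2.56  0.53  0.75]
50 0 -0.08 0.05 err [ 0. -0.  0. -0. -0. -0.] [-0.47 -0.67  2.49  0.6   0.57]
50 0 -0.078 0.003 err [ 0. -0.  0. -0. -0. -0.] [-0.43 -0.45  2.42  0.72  0.43]
50 0 -0.02 0.003 err [ 0.  0.  0. -0.  0. -0.] [-0.4  -0.41  2.31  0.59  0.47]
50 0.05 -0.08 0.1 err [ 0.001 -0.     0.    -0.001  0.    -0.001] [-0.35 -0.94  2.57  0.35  0.69]
50 0.05 -0.08 0.05 err [ 0. -0.  0. -0. -0. -0.] [-0.32 -0.69  2.5   0.41  0.5 ]
50 0.05 -0.078 0.003 err [ 0.  0.  0. -0.  0. -0.] [-0.29 -0.46  2.43  0.5   0.36]
50 0.05 -0.02 0.003 err [ 0. -0.  0.  0.  0.  0.] [-0.27 -0.42  2.31  0.39  0.41]
50 0.08 -0.08 0.1 err [ 0.  0.  0. -0. -0. -0.] [-0.24 -0.94  2.57  0.22  0.66]
50 0.08 -0.08 0.05 err [ 0. -0.  0. -0. -0. -0.] [-0.22 -0.68  2.5   0.26  0.47]
50 0.08 -0.078 0.003 err [ 0.  0.  0. -0.  0. -0.] [-0.2  -0.46  2.42  0.33  0.33]
50 0.08 -0.02 0.003 err [-0. -0.  0.  0.  0.  0.] [-0.19 -0.41  2.31  0.25  0.39]
53 0 -0.08 0.1 err [ 0.011 -0.003  0.
[... 282 characters left out ...]
 0.71  0.42]
53 0.05 -0.08 0.1 err [ 0.017 -0.001  0.008 -0.029  0.002 -0.037] [-0.35 -0.94  2.57  0.35  0.69]
53 0.05 -0.08 0.05 err [ 0. -0. -0. -0. -0. -0.] [-0.32 -0.71  2.54  0.49  0.45]
53 0.05 -0.078 0.003 err [-0. -0. -0. -0.  0.  0.] [-0.3  -0.47  2.45  0.65  0.31]
53 0.05 -0.02 0.003 err [ 0. -0.  0.  0.  0.  0.] [-0.27 -0.43  2.34  0.5   0.35]
53 0.08 -0.08 0.1 err [ 0.015  0.001  0.007 -0.026 -0.003 -0.033] [-0.24 -0.94  2.57  0.21  0.64]
53 0.08 -0.08 0.05 err [ 0. -0.  0. -0. -0. -0.] [-0.22 -0.7   2.53  0.32  0.41]
53 0.08 -0.078 0.003 err [ 0.  0.  0. -0.  0.  0.] [-0.21 -0.47  2.45  0.45  0.26]
53 0.08 -0.02 0.003 err [ 0. -0.  0.  0.  0.  0.] [-0.19 -0.42  2.34  0.32  0.32]
```

Request:
send_rows(rows=[[0,[0,0,3],0],[0,[2,0,2],0],[0,[2,0,2],0],[0,[2,0,2],0],[0,[2,0,2],0],[0,[2,0,2],0],[0,[0,0,0],0]])

```text
t: 12.35
tool_pos: [0.5103, -0.0851, 0.16]
tool_rot: [0.061, 2.256, -0.031]
contact_force: [0.0, 0.2, 0.5]
opening: -0.0001
grip_force: 0.0
```

Run:
```python
from h import *
go(-.078,.003,0)
from station import ctrl
d=ctrl.get_image("side");cv2.imwrite("pics/side1.png",cv2.resize(d["frame"][100:380,240:500,::-1],None,fx=2,fy=2))
```

```text
t 12.35 p [ 0.5103 -0.0851  0.16  ] q [-0.49  -0.725  2.505  0.601  0.613 -2.37 ] F [0.  0.2 0.5] op -0.0
xyz tool axes [[-0.633, 0.033, -0.774], [0.055, 0.999, -0.002], [0.772, -0.044, -0.634]]
target [ 0.554 -0.089  0.118] now s,n,y [-0.0736  0.0635  0.0006] tool shift cm [ 0.52 -0.1   6.04] tool z in s,n,y [ 0.012 -1.     0.007]
```

View pics/side1.png

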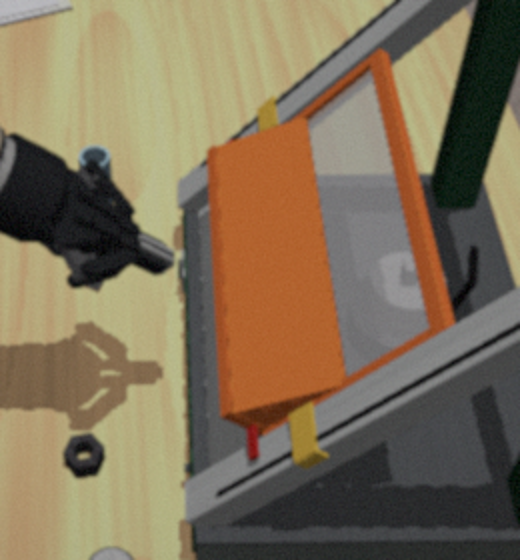

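The side crop shows the closed fingers near (150,245), tilted to match the slope, in front of and below the lip at (215,270). The right pointer is at (252,440), below the band at (307,440).

Request:
send_rows(rows=[[0,[0.5,0,1.5],0],[0,[0,0,1.5],0],[0,[0,0,1.5],0],[0,[0,0,1.3],0],[0,[0,0,0],0]])

```text
t: 13.02
tool_pos: [0.5527, -0.0882, 0.1203]
tool_rot: [0.06, 2.254, -0.033]
contact_force: [-0.1, -0.3, 0.4]
opening: -0.0005
grip_force: 0.0
```

Run:
```python
from h import *
go(-.066,.005,0)
```

```text
t 13.03 p [ 0.5527 -0.0882  0.1203] q [-0.438 -0.46   2.426  0.755  0.434 -2.529] F [-0.1 -0.3  0.4] op -0.0
xyz tool axes [[-0.631, 0.033, -0.775], [0.055, 0.998, -0.003], [0.774, -0.044, -0.632]]
target [ 0.56  -0.089  0.128] now s,n,y [-0.0766  0.0054  0.0004] tool shift cm [-1.06 -0.05  0.06] tool z in s,n,y [ 0.014 -1.     0.006]
```

Request:
send_rows(rows=[[0,[-0.5,0,0],0],[0,[-0.5,0,0],0],[0,[-0.5,0,0],0],[0,[-0.5,0,0],0],[0,[-0.5,0,0],0],[0,[-0.5,0,0],0],[0,[-0.5,0,0],0],[0,[-0.5,0,0],0],[0,[0,0,0],0]])

```text
t: 14.15
tool_pos: [0.575, -0.0886, 0.146]
tool_rot: [0.062, 2.261, -0.031]
contact_force: [-0.7, -0.7, -3.5]
opening: -0.0002
grip_force: 1.7
```

```bash
cat > gap.py <<'E'
from h import *
from station import ctrl
go(-.0155,.005,0)
for n in ("side","top"):
    d=ctrl.get_image(n)
    for c in ("red","yellow"):
        for c,s,ce,P in blobs(d,c): 
            Q=(P-B)@np.c_[S,N,YA]; print(n,c,len(Q),ce.round(1),"s,n,y med",np.median(Q,0).round(4),"s",np.percentile(Q[:,0],[3,97]).round(4))
E
python3 gap.py
```

```text
t 14.15 p [ 0.575  -0.0886  0.146 ] q [-0.413 -0.432  2.357  0.659  0.455 -2.413] F [-0.7 -0.7 -3.5] op -0.0
xyz tool axes [[-0.636, 0.034, -0.771], [0.055, 0.998, -0.001], [0.769, -0.043, -0.637]]
target [ 0.592 -0.091  0.167] now s,n,y [-0.0426  0.0049  0.0013] tool shift cm [-2.71 -0.15  0.01] tool z in s,n,y [ 0.007 -1.     0.007]
side red 71 [376.5 313.4] s,n,y med [-0.0236  0.0047 -0.156 ] s [-0.0286 -0.021 ]
side yellow 40 [373.1 155.4] s,n,y med [ 0.0014 -0.0007  0.1765] s [-0.0079  0.0097]
side yellow 190 [391.7 317.1] s,n,y med [ 0.0005 -0.0006 -0.1723] s [-0.0095  0.0094]
top red 40 [308.2 162.1] s,n,y med [-0.0236  0.0059  0.156 ] s [-0.0274 -0.0207]
top red 26 [486.8 175. ] s,n,y med [-0.0235  0.0056 -0.1633] s [-0.0268 -0.0202]
top yellow 207 [301.7 149.3] s,n,y med [1.000e-04 2.000e-04 1.702e-01] s [-0.0104  0.0091]
top yellow 195 [495.4 163.3] s,n,y med [ 0.0006  0.0002 -0.1718] s [-0.0104  0.0096]
```

Request:
send_rows(rows=[[0,[-0.5,0,0],0],[0,[-0.5,0,0],0],[0,[-0.5,0,0],0],[0,[-0.5,0,0],0],[0,[0,0,0],0]])

```text
t: 14.88
tool_pos: [0.5891, -0.0895, 0.1639]
tool_rot: [0.061, 2.257, -0.031]
contact_force: [-1.1, 0.1, -3.0]
opening: 0.0004
grip_force: 1.5
```

```bash
python3 gap.py
```

```text
t 14.88 p [ 0.5891 -0.0895  0.1639] q [-0.4   -0.417  2.315  0.617  0.467 -2.361] F [-1.1  0.1 -3. ] op 0.0
xyz tool axes [[-0.633, 0.034, -0.773], [0.055, 0.998, -0.002], [0.772, -0.044, -0.634]]
target [ 0.592 -0.091  0.167] now s,n,y [-0.0198  0.0056  0.0014] tool shift cm [-0.43 -0.14  0.06] tool z in s,n,y [ 0.011 -1.     0.007]
side red 67 [387.1 307.6] s,n,y med [-0.0006  0.0051 -0.1583] s [-0.0046  0.0019]
side yellow 11 [374.5 152.6] s,n,y med [ 0.0064 -0.0009  0.1819] s [-0.0001  0.0097]
side yellow 145 [392.6 319.5] s,n,y med [ 0.0028 -0.0005 -0.1797] s [-0.0099  0.0096]
top red 41 [308.4 152.3] s,n,y med [-0.0008  0.0053  0.1576] s [-0.0062  0.0018]
top red 23 [491.3 165.4] s,n,y med [-0.0011  0.0058 -0.1627] s [-0.0038  0.0016]
top yellow 147 [299.5 148.3] s,n,y med [2.900e-03 1.000e-04 1.757e-01] s [-0.0099  0.0093]
top yellow 122 [498.6 162.6] s,n,y med [ 0.0035  0.0002 -0.1785] s [-0.0099  0.0095]
```

The pointers are within about 1 mm of the band centres. I'll back off down the slope, then withdraw.

Request:
send_rows(rows=[[0,[0.5,0,0],0],[0,[0.7,0,0],0],[0,[0,0,-1.5],0],[0,[0,0,-2],0],[0,[0,0,-2],0],[0,[0,0,-2],0],[0,[0,0,-2],0],[0,[0,0,-2],0],[0,[0,0,0],0],[0,[0,0,0],0]])

```text
t: 16.23
tool_pos: [0.4923, -0.0842, 0.2264]
tool_rot: [0.062, 2.258, -0.032]
contact_force: [-0.4, 0.8, -0.8]
opening: 0.0002
grip_force: 0.0
```

```bash
python3 gap.py
python3 - <<'E'
from station import ctrl
import cv2
d=ctrl.get_image("side");cv2.imwrite("pics/side2.png",d["frame"][:,:,::-1])
E
```

```text
t 16.23 p [ 0.4923 -0.0842  0.2264] q [-0.517 -0.896  2.475  0.498  0.799 -2.24 ] F [-0.4  0.8 -0.8] op 0.0
xyz tool axes [[-0.634, 0.034, -0.772], [0.056, 0.998, -0.002], [0.771, -0.044, -0.635]]
target [ 0.592 -0.091  0.167] now s,n,y [-0.0342  0.12    0.0004] tool shift cm [-1.76 -0.12 11.52] tool z in s,n,y [ 0.01  -1.     0.006]
side red 68 [387.2 307.6] s,n,y med [-0.0008  0.0049 -0.1578] s [-0.0048  0.0021]
side yellow 13 [374.2 152.7] s,n,y med [ 0.0064 -0.0003  0.1809] s [-0.0016  0.0099]
side yellow 134 [392.6 319. ] s,n,y med [ 0.0032 -0.0005 -0.178 ] s [-0.0101  0.0098]
top red 37 [307.9 152.2] s,n,y med [-0.001   0.0055  0.1578] s [-0.0045  0.0016]
top red 23 [491.3 165.6] s,n,y med [-0.0008  0.0057 -0.1636] s [-0.0041  0.0012]
top yellow 147 [299.4 148.3] s,n,y med [ 0.0029 -0.      0.1757] s [-0.0101  0.0094]
top yellow 118 [498.5 162.6] s,n,y med [ 0.0032  0.0003 -0.1784] s [-0.0095  0.0099]
```

View pics/side2.png

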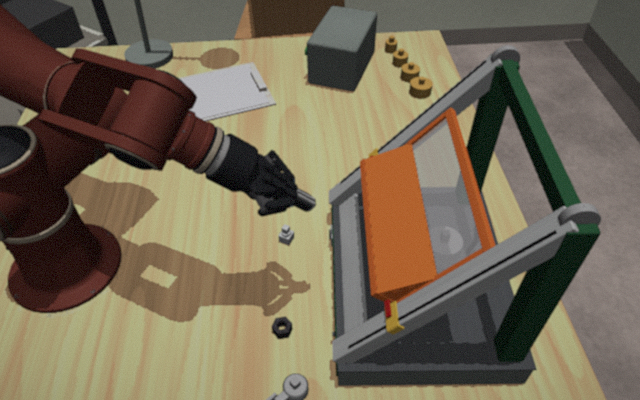

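The hand is clear of the window, with the fingertips at about (312,203). The right pointer at (387,308) sits inside its band at (393,319), and the loose parts are where they were.

```bash
python3 -c "
from station import ctrl
print(ctrl.finish_job())"
```

```text
the job is handed in; nothing more can be done
None
```

I pushed the window up about 46 mm from beneath its lip with the closed fingertips. Both red pointers now stand within about 1 mm of the middle of the yellow bands, the hand is withdrawn, and I handed the job in at about 16 s; no verdict came back. The rows cannot tilt the tool, so I tilted it about 50° by commanding poses just out of reach, which briefly held joints 2, 3 and 5 at their range limits (joint 3 read 0.055 against the listed, rounded 0.06).

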